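Load the specimen reader and latch its tray

ROBOT

A 6-joint arm with a two-finger parallel gripper is mounted at the origin on a cart in front of the work surface, level with it; the furniture and walls round the work are solid. World frame = base frame: x ahead of the robot, y to its left, z up, the work surface at z = 0. Lengths are in m, angles in rad, forces in N, time in s.
With the tool pointing down it reaches from about 0.15 to 0.775 m from the base axis. Payload 6.1 kg.
Tool frame: the origin (TCP) lies at the very end of the fingers, on their centre line; the grasp point (between the pads) lies 19 mm behind it; x points along the fingers, z is the direction in which the jaws open and shut, and the axes are right-handed (so a half turn about x gives the same grasp; the last joint's range is limited). The gripper opens to 85 mm and grips with 20 to 120 N. Pads are 22 mm wide; open, the fingers measure 114 mm over their backs; the gripper's body (76 mm by 85 mm) begins 54 mm behind the grasp point. The pads swing forward as they close: fully open they stand 13 mm farther back than shut.
Start: joints at [1.137, 0.126, -0.04, 1.405, 0, 1.571], TCP at [0.221, 0.476, 0.231] pointing down, gripper open.
Joint ranges: [-2.72, 2.72], [-0.95, 1.95], [-1.27, 1.35], [-1.78, 2.02], [-1.46, 1.47], [-3.14, 3.14]. Speed limits (rad/s): [2.39, 2.39, 3.01, 3.14, 3.14, 3.14].

INTERFACE

Orientations are given as a unit quaternion [x, y, z, w].
In Python, from station import sense, camera, calibration, sign_off, outline_of gives the robot as it stands.
- The arm moves only by the tool apply_moves, never from a script. Its argument "deltas" is text: rows parted by semicolons, each of 5 numbers parted by spaces: the shift along the world's x, y, z in m, then the turn about the world's z in degrees, then the closure in counts, from 0 (fully open) to 255 (shut). A call has exactly 10 rows; each row shifts and turns the commanded pose from where the row before left it; what a row does not reach is not made up. A row lasts 1/12 s, in which the tool goes at most 41.7 mm and 7.16 degrees, less where a joint would pass 70% of its speed; a pose out of reach is approached as far as the arm can. A call is refused whole if a number of a shift passes 0.0417 or a number of a turn 7.16, either way. A call with a gripper value outside its range is refused whole. The fingers move at their own pace and stop on an object; "newtons" is the grip in N (left out, the last holds). Time passes only in rows, so rows that do not move let the fingers close, or fill a call up. It gives the time, the measured TCP pose, the force and the opening at its end, in the units of the state.
- sense(): the state, without advancing time (a new reading comes with each control period).
- camera(name): name is "scene" or "top"; returns the picture (384x512x3 uint8, red, green, blue); there is no depth.
- calibration(name): a dict with "mtx" (3x3 intrinsics, pixels), "dist_coeffs" ([k1, k2, p1, p2, k3] as OpenCV has them; the pictures are not rectified), "xyz" and "rotation" of the camera in the world. Camera axes: x right, y up, looking along -z (the intrinsics and any distortion apply to the point x, -y, -z); pixel columns grow to the right and rows downward; lengths in m; the calibration is good to about 2 mm. A picture is of the moment at which its call begins. calibration takes no time and is no camera call.
- sign_off(): hands the job in, once; it reports no verdict.
Trained networks look in the newest picture that a camera, given by its name, has taken for a name from the list of things; names that differ only in an ending like _2 or _b are one class to them, and where a whole thing is asked for, a point or a joint stands for the part that bears it (a point fixed in the world has none). Each returns a list of dicts, best first, with "score" (0 to 1); they miss things now and then, are a little off and sometimes report something else, mostly with a low value. They report only what shows in the picture. A call takes as long as a camera call. They do not tell look-alikes from the thing itself.
- outline_of(camera, thing): "mask" (384x512 bool, what is visible of it) and "xy" ([column, row] in pixels, amid what is visible of it).
The state is a dict: "time": time; "joint_pos": joint angles; "qvel": joint speeds; "tau": joint torques, N m; "tool_pos": TCP position; "tcp_rot": TCP orientation; "force": force on the tool from outside, world axes, zero at the start; "moment": the same for the moment, N m; "finger_gap": finger opening in m.
Only numpy, scipy, OpenCV 4.12 (cv2) and the standard library are available. Lean on these libraries where they do the work, as an engineer would, in place of code of your own. Each camera call takes 0.05 s, during which the arm holds its last target.

TASK

Lay the large resin specimen block flat in the nest of the reader's open tray, then push the tray in by its front plate, gently, until its push-push latch catches, and let go so that the tray stays in by itself with the block in its nest. Do not force the tray against its end stop (15 N at the most), and leave the two smaller specimen blocks where they are.

Things in the scene. Friction and masses are not known exactly. Their poses are not given: they have to be found in the camera images.
- block_center (a point): Centre of the large clear resin block, 34 x 70 x 22 mm (x, y, z), about 62 g, lying flat on the bench: z up, long side along its y, its two long faces 34 mm apart along x. Two smaller resin blocks (about 28 x 44 x 20 mm) lie elsewhere on the bench: bystanders.
- reader: White reader: a fixed low box, 110 mm deep (x), 116 wide (y), 47 high; origin under its centre on the bench. Its open front faces -x, towards the robot; the tray stands out there and goes in along the reader's +x. With the tray out, the back of the tray's front plate is 90 mm in front of the box.
- tray_nest (a point): Centre of the nest's floor, 14 mm above the bench; moves with the tray. x: the way the tray is pushed in, z up. Nest 76 mm long (x) by 40 wide (y): the block's long side goes along x, 3 mm spare all round. Its rim is 6 mm high, with a 52 mm gap for the fingers in the middle of each long side. The tray is 90 mm wide, flat and open beside the nest.
- tray_push (a point): Centre of the face of the dark rubber push pad (40 mm wide, 24 high) on the tray's front plate, 27 mm above the bench, 58.5 mm before the nest's centre (-x); same axes as tray_nest, moves with the tray. The plate is 100 mm wide and reaches from 5 to 45 mm above the bench; the pad stands 2.5 mm proud of it.
- tray (a joint): How far the tray is in, m: 0 = out, held there by a spring (2.5 N, rising to 5 N with the latch's drag). It latches at a depth that is not known, from 0.065 to 0.083. To catch it must be pressed 3 mm past that; 4 mm past it a springy stop begins (10 N per mm). Let go there it backs 4 mm and is held; let go sooner it slides out. Pressing a latched tray so again releases it; try as often as needed.
There are look-alikes about, which are no part of the job. Leave any blue or yellow look-alike of the part that bears block_center alone.

How it is judged:
By the outcome, as a careful person would: the job done as asked, in the order asked, and still so for the second after the job is handed in, with the robot touching nothing.
It also fails if it takes over 61 s, if anything falls off the work surface, if the arm or the gripper's body presses on something with over 40 N, if the wrist force passes 120 N, or if a joint passes its speed limit or range.

## Working session

There is one attempt and no reset: what is moved stays moved. The work goes in short steps, Python scripts to look and compute and a tool call to move; the robot and the scene stay as the last step left them, time stands still between calls to the robot, and variables do not carry over. Pictures are saved under pics/ and viewed, and the job is handed in when it is done.

Besides the shell and the picture viewer there is one more tool, called after "Call:" as name(argument=value, ...) on one line, values as JSON. apply_moves: Moves the arm, as the interface text tells. Its arguments: {"type":"object","properties":{"deltas":{"type":"string"},"newtons":{"type":"number"}},"required":["deltas"]}

```bash
mkdir -p pics; ls; cat > h.py <<'E'
import numpy as np, cv2
from station import *
def save(n,im): cv2.imwrite('pics/'+n+'.png',cv2.cvtColor(im,cv2.COLOR_RGB2BGR))
def ray(name,px):
    c=calibration(name);K=np.array(c['mtx'],float);d=np.array(c['dist_coeffs'],float)
    p=cv2.undistortPoints(np.array(px,float).reshape(-1,1,2),K,d).reshape(-1,2)
    v=np.c_[p[:,0],-p[:,1],-np.ones(len(p))]
    return np.array(c['xyz'],float),v@rot(c).T
def rot(c):
    R=np.array(c['rotation'],float)
    if R.shape!=(3,3):
        from scipy.spatial.transform import Rotation
        R=Rotation.from_quat(R).as_matrix()
    return R
def onz(name,px,z):
    o,v=ray(name,px); t=(z-o[2])/v[:,2]; return o+v*t[:,None]
def proj(name,P):
    c=calibration(name);R=rot(c);q=(np.array(P,float).reshape(-1,3)-np.array(c['xyz']))@R
    q=q*[1,-1,-1]
    return cv2.projectPoints(q.reshape(-1,1,3),np.zeros(3),np.zeros(3),np.array(c['mtx'],float),np.array(c['dist_coeffs'],float))[0].reshape(-1,2)
E
python3 - <<'E'
from h import *
np.set_printoptions(precision=4,suppress=True)
for n in('scene','top'):
    save(n+'0',camera(n)); print(calibration(n))
    for t in('block_center','reader','tray_nest','tray_push','tray'):
        for r in outline_of(n,t): print(n,t,round(r['score'],2),r['xy'],r['mask'].sum())
print(sense())
E
```

```text
pics
{'mtx': array([[366.3578,   0.    , 256.5093],
       [  0.    , 366.3578, 195.6978],
       [  0.    ,   0.    ,   1.    ]]), 'dist_coeffs': array([-0.0802,  0.    ,  0.    ,  0.    ,  0.    ]), 'xyz': array([-0.3648, -0.539 ,  0.5249]), 'rotation': array([ 0.4656, -0.2703, -0.438 ,  0.7199])}
scene block_center 0.8 [332.3, 210.3] 288
scene block_center 0.61 [368.9, 221.6] 284
scene block_center 0.53 [303.7, 200.3] 195
scene reader 0.66 [252.0, 193.1] 1311
scene tray_nest 0.64 [238.8, 202.9] 581
scene tray_push 0.78 [242.8, 199.0] 606
scene tray 0.96 [242.8, 201.4] 578
{'mtx': array([[416.9938,   0.    , 259.0634],
       [  0.    , 416.9938, 199.1735],
       [  0.    ,   0.    ,   1.    ]]), 'dist_coeffs': array([0.0133, 0.    , 0.    , 0.    , 0.    ]), 'xyz': array([ 0.3969, -0.0424,  1.254 ]), 'rotation': array([ 0.0438, -0.0472, -0.6975,  0.7136])}
top block_center 0.74 [332.2, 177.7] 280
top block_center 0.64 [290.9, 170.4] 261
top block_center 0.57 [371.2, 197.1] 273
top reader 0.65 [246.1, 209.5] 1039
top reader 0.64 [241.5, 182.1] 2539
top tray_push 0.82 [245.1, 206.2] 1054
top tray 0.55 [245.1, 208.9] 1131
{'time': 0.6, 'joint_pos': array([ 1.137 ,  0.1258, -0.0396,  1.4054, -0.    ,  1.5708]), 'qvel': array([ 0.001 , -0.0001,  0.0003,  0.001 ,  0.001 , -0.0022]), 'tau': array([  0.0001, -43.5434,  35.2944,   0.0011,   0.0001,   0.    ]), 'tool_pos': array([0.2207, 0.4764, 0.2313]), 'tcp_rot': array([-0.3807,  0.5959,  0.3807,  0.5959]), 'force': array([ 0.7381, -0.251 , -0.2958]), 'moment': array([ 0.0295,  0.0267, -0.0216]), 'finger_gap': 0.08485130561525281}
```

```bash
python3 - <<'E'
from h import *
for n,(a,b,c,d) in {'scene':(200,170,400,260),'top':(190,130,420,250)}.items():
    im=cv2.imread(f'pics/{n}0.png')
    cr=cv2.resize(im[b:d,a:c],None,fx=3.4,fy=3.4,interpolation=cv2.INTER_CUBIC); cv2.imwrite(f'pics/{n}0c.png',cr)
E
```

```text
(no output)
```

View pics/top0.png

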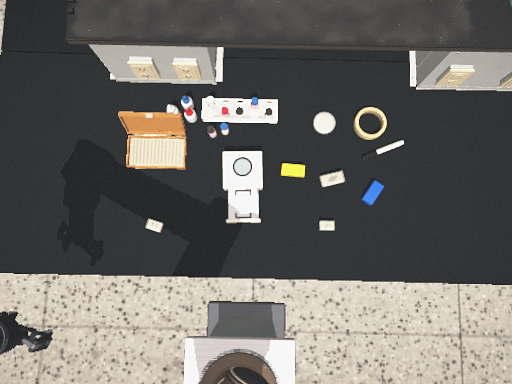

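View pics/scene0.png

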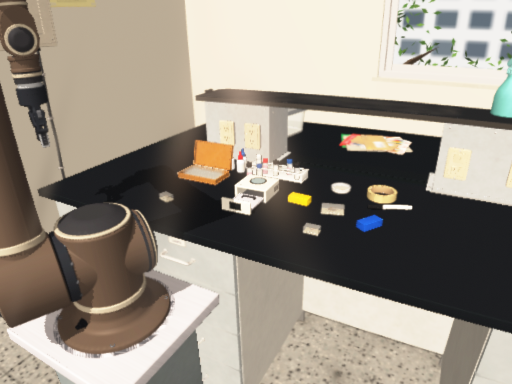

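View pics/top0c.png

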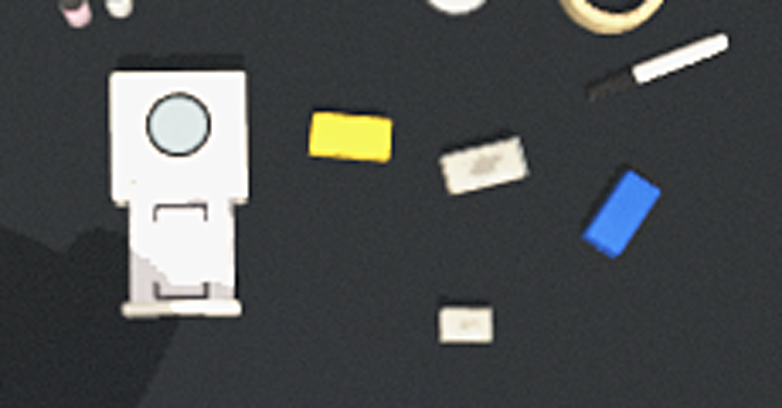

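View pics/scene0c.png

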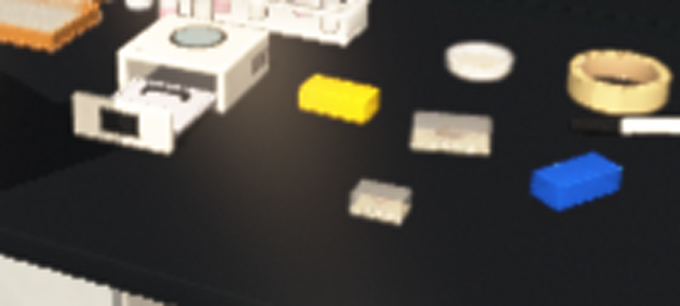

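The large clear block is at top (332,178) and scene (332,210). Yellow (292,170) and blue (372,193) in the top view are look-alikes of the same size. (327,225) and (154,225) are the small bystanders. The clear one fits the description: it is uncoloured and the largest of the clear blocks, and the crops confirm it. Next I measure poses.

```bash
cat > fit.py <<'E'
from h import *
from scipy.optimize import minimize
def box(x,y,a,dx,dy,z0,z1):
    c,s=np.cos(a),np.sin(a);R=np.array([[c,-s],[s,c]])
    xy=np.array([[i*dx/2,j*dy/2] for i in(-1,1) for j in(-1,1)])@R.T+[x,y]
    return np.r_[np.c_[xy,np.full(4,z0)],np.c_[xy,np.full(4,z1)]]
def sil(n,P,S=8,roi=None):
    h=cv2.convexHull(proj(n,P).astype(np.float32)).reshape(-1,2)
    m=np.zeros((384*4,512*4),np.uint8)
    cv2.fillPoly(m,[np.round((h+.5)*4*16-8).astype(np.int32)],255,shift=4)
    return cv2.resize(m,(512,384),interpolation=cv2.INTER_AREA)/255.
def fit(masks,dims,p0):
    def f(p):
        e=0
        for n,m in masks.items():
            e+=np.abs(sil(n,box(p[0]/1000,p[1]/1000,p[2]/50,*dims))-m).sum()/m.sum()
        return e
    best=None
    for k in range(3):
        r=minimize(f,p0 if best is None else best.x,method='Nelder-Mead',options=dict(initial_simplex=np.array(p0 if best is None else best.x)+np.array([[0,0,0],[8,0,0],[0,8,0],[0,0,5]])*(1,-1,.6)[k],xatol=.02,fatol=1e-4))
        if best is None or r.fun<best.fun: best=r
    return best.x/[1000,1000,50],best.fun
E
python3 - <<'E'
from fit import *
np.set_printoptions(precision=4,suppress=True)
def bright(n,mask,g=4):
    im=camera(n).astype(float).max(2)
    return im
M={}
for n in('scene','top'):
    im=camera(n); 
    rs=outline_of(n,'block_center')
    t={'scene':(332,210),'top':(332,178)}[n]
    r=min(rs,key=lambda r:np.hypot(*(np.array(r['xy'])-t)));
    net=r['mask'].astype(float)
    k=cv2.dilate(r['mask'].astype(np.uint8),np.ones((7,7)))
    g=(im.max(2)>95)&(k>0)
    print(n,net.sum(),g.sum(),r['xy'])
    M[n]=(net,g.astype(float))
c=onz('top',[[332.2,177.7]],.015)[0];print(c)
# initial yaw
for lab,i in(('net',0),('bright',1)):
    for keys in(('top',),('scene',),('top','scene')):
        rs=[fit({k:M[k][i] for k in keys},(.034,.070,0,.022),[c[0]*1000,c[1]*1000,a*50]) for a in(-.2,.3)]
        print(lab,keys,min(rs,key=lambda r:r[1]))
# reader / tray corners
im=cv2.imread('pics/top0.png')
cv2.imwrite('pics/tray.png',cv2.resize(im[145:228,215:270],None,fx=7,fy=7,interpolation=cv2.INTER_NEAREST))
im=cv2.imread('pics/scene0.png')
cv2.imwrite('pics/trays.png',cv2.resize(im[165:220,215:285],None,fx=10,fy=10,interpolation=cv2.INTER_NEAREST))
E
```

```text
scene 249.0 270 [331.7, 208.4]
top 284.0 305 [333.1, 179.4]
[ 0.6279 -0.2657  0.015 ]
net ('top',) (array([ 0.6245, -0.2673,  0.2875]), np.float64(0.10350731842032589))
net ('scene',) (array([ 0.629 , -0.2647,  0.27  ]), np.float64(0.09175525631939521))
net ('top', 'scene') (array([ 0.6252, -0.2662,  0.2478]), np.float64(0.2710838382527625))
bright ('top',) (array([ 0.6263, -0.2653,  0.2632]), np.float64(0.060559305689488904))
bright ('scene',) (array([ 0.6262, -0.2648,  0.2533]), np.float64(0.06332607116920842))Traceback (most recent call last):
  File "<stdin>", line 21, in <module>
  File "fit.py", line 20, in fit
    r=minimize(f,p0 if best is None else best.x,method='Nelder-Mead',options=dict(initial_simplex=np.array(p0 if best is None else best.x)+np.array([[0,0,0],[8,0,0],[0,8,0],[0,0,5]])*(1,-1,.6)[k],xatol=.02,fatol=1e-4))
    res = _minimize_neldermead(fun, x0, args, callback, bounds=bounds,
                               **options)
    fxcc = func(xcc)
    fx = function(np.copy(x), *(wrapper_args + args))
  File "fit.py", line 16, in f
    e+=np.abs(sil(n,box(p[0]/1000,p[1]/1000,p[2]/50,*dims))-m).sum()/m.sum()
              ~~~^^^^^^^^^^^^^^^^^^^^^^^^^^^^^^^^^^^^^^^^^^
  File "fit.py", line 8, in sil
    h=cv2.convexHull(proj(n,P).astype(np.float32)).reshape(-1,2)
                     ~~~~^^^^^
  File "h.py", line 18, in proj
    c=calibration(name);R=rot(c);q=(np.array(P,float).reshape(-1,3)-np.array(c['xyz']))@R
ValueError: time passes only in moves, steps and waits
```

```bash
python3 - <<'E'
s=open('h.py').read()
s=s.replace("def save","import functools\n_cal=calibration\ncalibration=functools.lru_cache(None)(_cal)\ndef save")
open('h.py','w').write(s)
from h import *
im=cv2.imread('pics/top0.png')
cv2.imwrite('pics/tray.png',cv2.resize(im[145:228,215:270],None,fx=7,fy=7,interpolation=cv2.INTER_NEAREST))
im=cv2.imread('pics/scene0.png')
cv2.imwrite('pics/trays.png',cv2.resize(im[165:220,215:285],None,fx=10,fy=10,interpolation=cv2.INTER_NEAREST))
print(sense()['time'])
E
```

```text
0.8
```

View pics/tray.png

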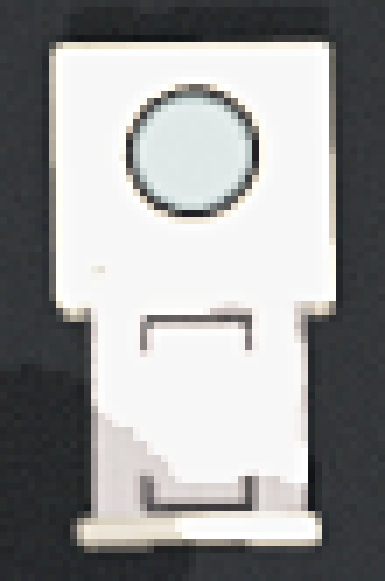

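View pics/trays.png

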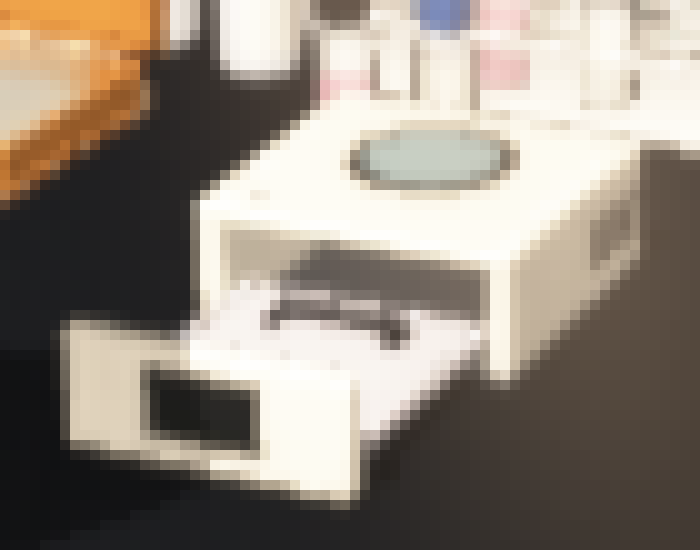

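```bash
cat > trayfit.py <<'E'
from h import *
from scipy.optimize import least_squares
T=lambda X,Y:(X/7-.5+215,Y/7-.5+145)
S=lambda X,Y:(X/10-.5+215,Y/10-.5+165)
# local coords relative to push point frame (x,y,z), flag reader
F=[]
def a(n,px,x,y,z,r=0): F.append((n,px,x,y,z,r))
a('top',T(50,43),.055,.058,.047,1);a('top',T(333,43),.055,-.058,.047,1)
a('top',T(50,302),-.055,.058,.047,1);a('top',T(335,302),-.055,-.058,.047,1)
a('top',T(197,412),.0585,0,.020)
a('scene',S(200,195),-.055,.058,.047,1);a('scene',S(505,262),-.055,-.058,.047,1);a('scene',S(505,380),-.055,-.058,0,1)
a('scene',S(643,148),.055,-.058,.047,1)
a('scene',S(63,318),.0025,.05,.045);a('scene',S(63,442),.0025,.05,.005);a('scene',S(357,383),.0025,-.05,.045);a('scene',S(357,505),.0025,-.05,.005)
for px,y,z in(((145,367),.02,.039),((262,395),-.02,.039),((262,455),-.02,.015),((145,428),.02,.015)): a('scene',S(*px),0,y,z)
def pred(p,f):
    n,px,x,y,z,r=f; x=x+(p[3] if r else 0)
    c,s=np.cos(p[2]),np.sin(p[2])
    return proj(n,[p[0]+c*x-s*y,p[1]+s*x+c*y,z])[0]
def res(p,sel): return np.concatenate([pred(p,f)-f[1] for f in sel])
if __name__=='__main__':
    np.set_printoptions(precision=4,suppress=True)
    for lab,sel in(('all',F),('top',[f for f in F if f[0]=='top']),('scene',[f for f in F if f[0]=='scene'])):
        r=least_squares(res,[.45,0,0,.155],args=(sel,),x_scale=[.01,.01,.1,.01]);p=r.x
        c,s=np.cos(p[2]),np.sin(p[2])
        print(lab,p,'nest',p[:2]+.0585*np.array([c,s]),'rms',np.sqrt((r.fun**2).mean()))
        if lab=='all': print(r.fun.reshape(-1,2))
E
python3 trayfit.py
```

```text
all [0.4865 0.0008 0.0338 0.1553] nest [0.5449 0.0028] rms 0.5285394839313655
[[ 0.5618  0.3044]
 [-0.6894 -0.0684]
 [ 0.5711  0.0214]
 [-0.5201 -0.3859]
 [-0.2111 -0.6329]
 [-0.574   0.8199]
 [ 0.5828 -0.1576]
 [ 0.7006  1.2424]
 [ 0.1988 -0.6903]
 [-0.0183  0.8832]
 [ 0.7405 -0.0228]
 [-0.7615  0.1177]
 [-0.409  -0.2494]
 [-0.1551 -0.2569]
 [-0.4045 -0.7335]
 [-0.111   0.3252]
 [ 0.2362  0.6198]]
top [0.4846 0.0011 0.0302 0.1571] nest [0.543  0.0029] rms 0.4007712131763953
scene [0.4874 0.0012 0.0394 0.1557] nest [0.5458 0.0035] rms 0.5395762795735709
```

```bash
python3 - <<'E'
from h import *
from scipy.spatial.transform import Rotation as R
np.set_printoptions(precision=4,suppress=True)
s=sense();M=R.from_quat(s['tcp_rot']).as_matrix();print(M, np.degrees(np.arctan2(M[1,2],M[0,2])))
print(np.degrees(np.arctan2(-.265,.6262)))
E
```

```text
[[ 0.     -0.9074  0.4203]
 [ 0.      0.4203  0.9074]
 [-1.      0.      0.    ]] 65.14462976376049
-22.937472980219123
```

Call:
apply_moves(deltas="0.0135 -0.0247 0 -5 0;0.0135 -0.0247 0 -5 0;0.0135 -0.0247 0 -5 0;0.0135 -0.0247 0 -5 0;0.0135 -0.0247 0 -5 0;0.0135 -0.0247 0 -5 0;0.0135 -0.0247 0 -5 0;0.0135 -0.0247 0 -5 0;0.0135 -0.0247 0 -5 0;0.0135 -0.0247 0 -5 0", newtons=40)

```text
time: 1.63
tool_pos: [0.3561, 0.2281, 0.2315]
tcp_rot: [-0.092, 0.701, 0.092, 0.701]
force: [0.5, 0.8, 0.0]
finger_gap: 0.0855
```

Call:
apply_moves(deltas="0.0135 -0.0247 0 0 0;0.0135 -0.0247 0 0 0;0.0135 -0.0247 0 0 0;0.0135 -0.0247 0 0 0;0.0135 -0.0247 0 0 0;0.0135 -0.0247 0 0 0;0.0135 -0.0247 0 0 0;0.0135 -0.0247 0 0 0;0.0135 -0.0247 0 0 0;0.0135 -0.0247 0 0 0")

```text
time: 2.47
tool_pos: [0.4911, -0.0191, 0.2314]
tcp_rot: [-0.093, 0.701, 0.093, 0.701]
force: [0.1, -0.2, -0.1]
finger_gap: 0.0852
```

Call:
apply_moves(deltas="0.0135 -0.0247 -0.01 0 0;0.0135 -0.0247 -0.01 0 0;0.0135 -0.0247 -0.01 0 0;0.0135 -0.0247 -0.01 0 0;0.0135 -0.0247 -0.01 0 0;0.0135 -0.0247 -0.01 0 0;0.0135 -0.0247 -0.01 0 0;0.0135 -0.0247 -0.01 0 0;0.0135 -0.0247 -0.02 0 0;0.0135 -0.0247 -0.02 0 0")

```text
time: 3.3
tool_pos: [0.6267, -0.2662, 0.1112]
tcp_rot: [-0.093, 0.7, 0.093, 0.701]
force: [0.4, -0.1, 0.6]
finger_gap: 0.0854
```

Call:
apply_moves(deltas="0 0.001 -0.0135 0 0;0 0 -0.0135 0 0;0 0 -0.0135 0 0;0 0 -0.0135 0 0;0 0 -0.0135 0 0;0 0 -0.0135 0 0;0 0 -0.0135 0 0;0 0 -0.0075 0 0;0 0 -0.005 0 0;0 0 0 0 0")

```text
time: 4.13
tool_pos: [0.6251, -0.2634, 0.0031]
tcp_rot: [-0.093, 0.702, 0.094, 0.7]
force: [0.0, -0.3, -0.4]
finger_gap: 0.0855
```

Call:
apply_moves(deltas="0 0 0 0 80;0 0 0 0 110;0 0 0 0 130;0 0 0 0 145;0 0 0 0 160;0 0 0 0 180;0 0 0 0 200;0 0 0 0 220;0 0 0 0 220;0 0 0 0 220", newtons=40)

```text
time: 4.97
tool_pos: [0.6262, -0.2639, 0.0052]
tcp_rot: [-0.093, 0.7, 0.093, 0.701]
force: [0.1, 0.2, 5.7]
finger_gap: 0.0328
```

Call:
apply_moves(deltas="0 0 0.005 0 220;0 0 0.01 0 220;0 0 0.015 0 220;0 0 0.015 0 220;0 0 0.015 0 220;0 0 0.015 0 220;0 0 0.015 0 220;0 0 0.01 0 220;0 0 0 0 220;0 0 0 0 220")

```text
time: 5.8
tool_pos: [0.6259, -0.2638, 0.1047]
tcp_rot: [-0.093, 0.701, 0.093, 0.701]
force: [-0.5, 0.1, -1.0]
finger_gap: 0.0328
```

```bash
python3 - <<'E'
from h import *
s=sense();print(s['time'],s['tool_pos'],s['force'],s['finger_gap'],s['joint_pos'])
for n in('scene','top'):
    im=camera(n);save(n+'1',im)
    u,v=proj(n,s['tool_pos'])[0].astype(int);print(n,u,v)
    save(n+'1c',cv2.resize(im[v-40:v+40,u-50:u+50],None,fx=7,fy=7,interpolation=cv2.INTER_NEAREST))
E
```

```text
5.8 [ 0.62592374 -0.26377876  0.10473431] [-0.47693952  0.06147791 -1.01041254] 0.032781959512227385 [-3.98822215e-01  4.41097316e-01  1.00561971e-01  1.22927780e+00
 -3.42921784e-05  9.07675572e-01]
scene 334 180
top 337 172
```

View pics/scene1c.png

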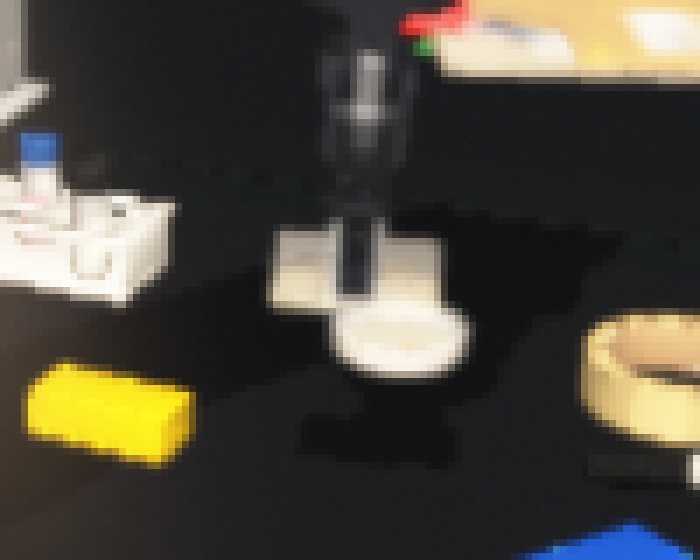

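View pics/top1c.png

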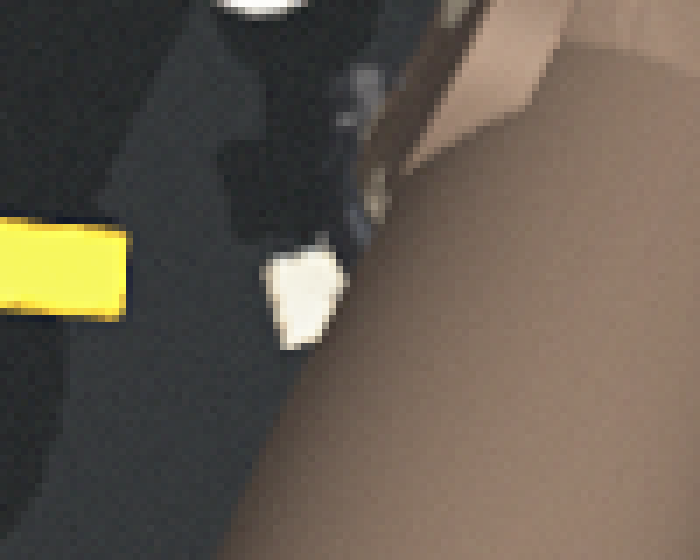

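Call:
apply_moves(deltas="-0.0055 0.018 0 6.4 220;-0.0055 0.018 0 6.4 220;-0.0055 0.018 0 6.4 220;-0.0055 0.018 0 6.4 220;-0.0055 0.018 0 6.4 220;-0.0055 0.018 0 6.4 220;-0.0055 0.018 0 6.4 220;-0.0055 0.018 0 6.4 220;-0.0055 0.018 0 6.4 220;-0.0055 0.018 0 6.4 220")

```text
time: 6.73
tool_pos: [0.5695, -0.0827, 0.103]
tcp_rot: [-0.451, 0.544, 0.453, 0.543]
force: [-0.4, 0.3, -0.8]
finger_gap: 0.0332
```

Call:
apply_moves(deltas="-0.007 0.0217 0 3.2 220;-0.007 0.0217 0 3.2 220;-0.007 0.0217 0 3.2 220;-0.007 0.0217 0 3.1 220;0 0 -0.015 0 220;0 0 -0.015 0 220;0 0 -0.015 0 220;0 0 -0.015 0 220;0 0 0 0 220;0 0 0 0 220")

```text
time: 7.57
tool_pos: [0.5413, 0.0032, 0.0429]
tcp_rot: [-0.507, 0.493, 0.509, 0.491]
force: [-0.2, 0.5, -0.5]
finger_gap: 0.0334
```

```bash
python3 - <<'E'
from h import *
s=sense();print(s['time'],s['tool_pos'],s['tcp_rot'],s['force'],s['finger_gap'],s['joint_pos'])
for n in('scene','top'):
    im=camera(n);save(n+'2',im)
    u,v=proj(n,s['tool_pos'])[0].astype(int);print(n,u,v)
    save(n+'2c',cv2.resize(im[v-40:v+40,u-50:u+50],None,fx=7,fy=7,interpolation=cv2.INTER_NEAREST))
E
```

```text
7.5667 [0.54128459 0.00317896 0.04292747] [-0.50713167  0.49271564  0.50886725  0.49102229] [-0.22771174  0.49195547 -0.46694566] 0.03343943664840983 [ 5.86908386e-03  2.26126190e-01 -3.39779989e-01  1.00831934e+00
  7.04334514e-06 -2.63933695e-02]
scene 242 194
top 242 203
```

View pics/scene2c.png

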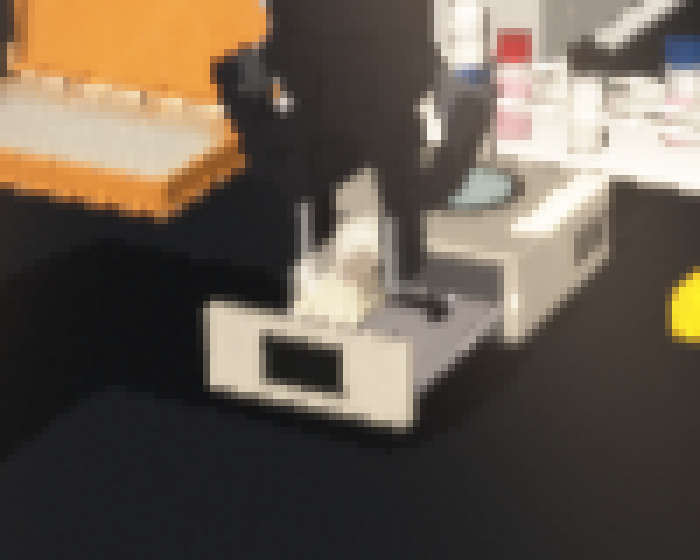

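View pics/top2c.png

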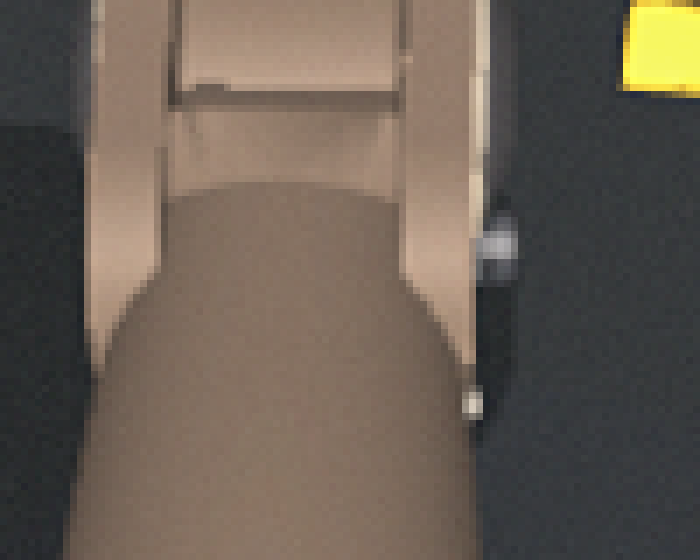

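```bash
python3 - <<'E'
from fit import *
import itertools
im=cv2.imread('pics/scene2.png');k=10;u0,v0=205,160
def up(i): return cv2.resize(i[v0:v0+58,u0:u0+75],None,fx=k,fy=k,interpolation=cv2.INTER_CUBIC)
c=up(im)
def draw(P,col):
    q=(proj('scene',P)-[u0,v0]+.5)*k; q=q.astype(int)
    for a,b in itertools.combinations(range(8),2):
        if bin(a^b).count('1')==1: cv2.line(c,tuple(q[a].tolist()),tuple(q[b].tolist()),col,1)
draw(box(.5430+.0012,.0032,.033,.070,.034,.038,.060),(0,0,255))
draw(box(.5447,.003,.033,.076,.040,.014,.020),(0,255,0))
cv2.imwrite('pics/ov2.png',c)
E
```

```text
(no output)
```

View pics/ov2.png

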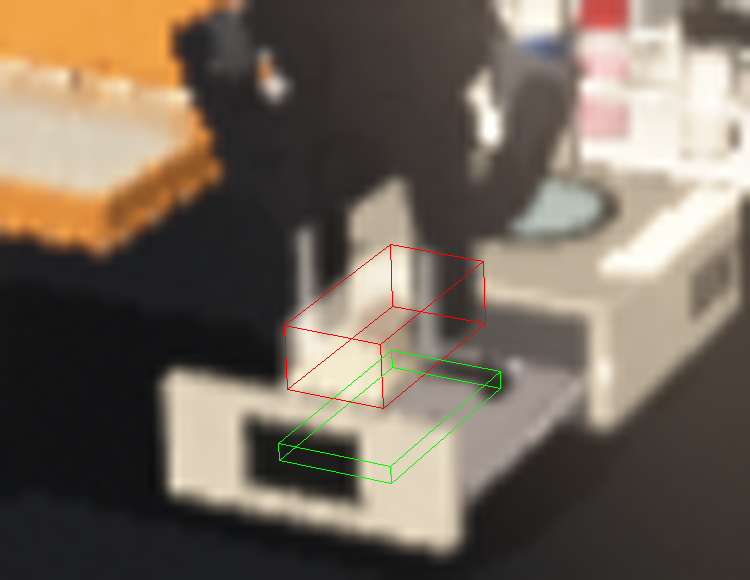

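```bash
python3 - <<'E'
import cv2
im=cv2.imread('pics/scene2.png');c=im[172:205,225:265]
c=cv2.convertScaleAbs(c,alpha=1.4,beta=10)
cv2.imwrite('pics/z2.png',cv2.resize(c,None,fx=18,fy=18,interpolation=cv2.INTER_CUBIC))
E
```

```text
(no output)
```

View pics/z2.png

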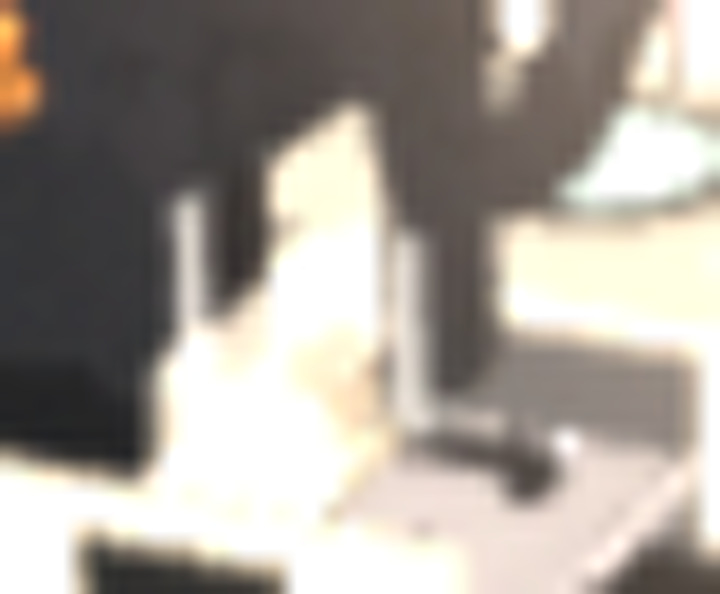

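Call:
apply_moves(deltas="0.0005 0 -0.004 0 220;0 0 -0.004 0 220;0 0 -0.003 0 220;0 0 -0.002 0 220;0 0 -0.002 0 220;0 0 -0.002 0 220;0 0 -0.002 0 220;0 0 -0.002 0 220;0 0 0 0 220;0 0 0 0 220")

```text
time: 8.5
tool_pos: [0.5431, 0.0032, 0.0232]
tcp_rot: [-0.508, 0.492, 0.508, 0.492]
force: [0.3, -0.7, -0.9]
finger_gap: 0.0326
```

Call:
apply_moves(deltas="0 0 -0.001 0 220;0 0 -0.001 0 220;0 0 -0.001 0 220;0 0 -0.0005 0 220;0 0 0 0 220;0 0 0 0 220;0 0 0 0 220;0 0 0 0 220;0 0 0 0 220;0 0 0 0 220")

```text
time: 9.33
tool_pos: [0.5432, 0.0032, 0.0198]
tcp_rot: [0.508, -0.492, -0.508, -0.492]
force: [0.5, 0.1, -1.1]
finger_gap: 0.0329
```

Call:
apply_moves(deltas="0 0 -0.0005 0 220;0 0 -0.0005 0 220;0 0 -0.0005 0 220;0 0 0 0 220;0 0 0 0 220;0 0 0 0 220;0 0 0 0 220;0 0 0 0 220;0 0 0 0 220;0 0 0 0 220")

```text
time: 10.17
tool_pos: [0.5433, 0.0031, 0.0191]
tcp_rot: [0.508, -0.492, -0.508, -0.492]
force: [-2.7, 0.7, 5.7]
finger_gap: 0.0333
```

Call:
apply_moves(deltas="0 0 0.0005 0 140;0 0 0 0 125;0 0 0 0 110;0 0 0 0 100;0 0 0 0 90;0 0 0 0 80;0 0 0 0 80;0 0 0.005 0 80;0 0 0.01 0 80;0 0 0.015 0 80")

```text
time: 11.0
tool_pos: [0.5423, 0.0032, 0.0487]
tcp_rot: [-0.507, 0.492, 0.509, 0.491]
force: [0.6, -0.4, 0.3]
finger_gap: 0.0586
```

Call:
apply_moves(deltas="0 0 0.02 0 80;0 0 0.02 0 80;0 0 0.02 0 80;0 0 0.02 0 80;-0.03 0 0 0 120;-0.03 0 0 0 160;-0.03 0 0 0 200;-0.03 0 0 0 255;-0.03 0 0 0 255;0 0 0 0 255")

```text
time: 11.83
tool_pos: [0.3883, 0.0031, 0.1296]
tcp_rot: [-0.508, 0.492, 0.508, 0.491]
force: [-0.2, 0.7, -0.2]
finger_gap: 0.0001
```

```bash
python3 - <<'E'
from fit import *
import itertools
s=sense();print(s['time'],s['tool_pos'],s['force'],s['finger_gap'])
for n,(u0,v0) in {'scene':(205,160),'top':(205,165)}.items():
    save(n+'3',camera(n)); im=cv2.imread(f'pics/{n}3.png');k=10
    c=cv2.resize(im[v0:v0+58,u0:u0+75],None,fx=k,fy=k,interpolation=cv2.INTER_CUBIC)
    cv2.imwrite(f'pics/{n}3c.png',c)
E
```

```text
11.8333 [0.38830151 0.00313882 0.12957024] [-0.18096776  0.67864765 -0.2324469 ] 0.00011563437789535327
```

View pics/scene3c.png

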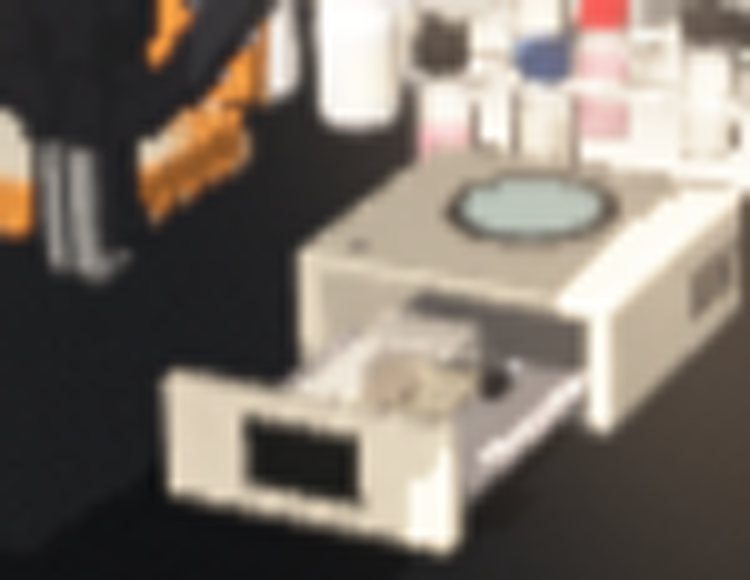

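View pics/top3c.png

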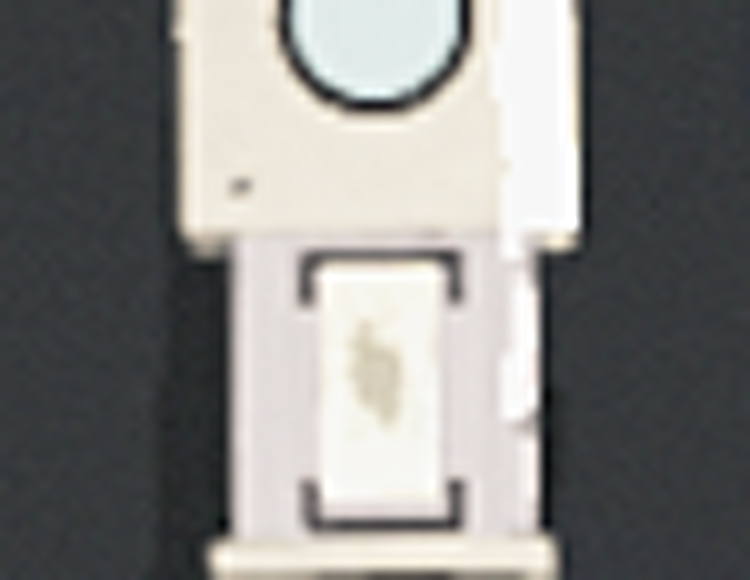

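Call:
apply_moves(deltas="0.005 -0.003 -0.0135 0 255;0.005 0 -0.0135 0 255;0.005 0 -0.0135 0 255;0.005 0 -0.0135 0 255;0.005 0 -0.0135 0 255;0.005 0 -0.0135 0 255;0.005 0 -0.0135 0 255;0.005 0 -0.0095 0 255;0.005 0 -0.0035 0 255;0.005 0 0 0 255")

```text
time: 12.77
tool_pos: [0.4437, 0.0002, 0.0207]
tcp_rot: [-0.508, 0.492, 0.508, 0.492]
force: [-0.4, -0.2, 0.7]
finger_gap: -0.0001
```

Call:
apply_moves(deltas="0.004 0 0 0 255;0.004 0 0 0 255;0.004 0 0 0 255;0.004 0 0 0 255;0.004 0 0 0 255;0.003 0 0 0 255;0.002 0 0 0 255;0.002 0 0 0 255;0 0 0 0 255;0 0 0 0 255")

```text
time: 13.6
tool_pos: [0.4701, 0.0002, 0.0212]
tcp_rot: [-0.508, 0.492, 0.508, 0.492]
force: [-0.6, -0.3, 0.3]
finger_gap: 0.0003
```

Call:
apply_moves(deltas="0.001 0 0 0 255;0.001 0 0 0 255;0.001 0 0 0 255;0.001 0 0 0 255;0.001 0 0 0 255;0.001 0 0 0 255;0 0 0 0 255;0 0 0 0 255;0 0 0 0 255;0 0 0 0 255")

```text
time: 14.43
tool_pos: [0.4761, 0.0003, 0.0212]
tcp_rot: [-0.508, 0.492, 0.508, 0.492]
force: [-2.7, 0.7, 0.8]
finger_gap: -0.0002
```

Call:
apply_moves(deltas="0.001 0 0 0 255;0.002 0.0001 0 0 255;0.003 0.0001 0 0 255;0.003 0.0001 0 0 255;0.003 0.0001 0 0 255;0.003 0.0001 0 0 255;0.003 0.0001 0 0 255;0.003 0.0001 0 0 255;0.003 0.0001 0 0 255;0.003 0.0001 0 0 255")

```text
time: 15.27
tool_pos: [0.5034, 0.0012, 0.0212]
tcp_rot: [-0.508, 0.492, 0.508, 0.492]
force: [-4.2, 2.3, 1.8]
finger_gap: 0.0001
```

Call:
apply_moves(deltas="0.003 0.0001 0 0 255;0.003 0.0001 0 0 255;0.003 0.0001 0 0 255;0.003 0.0001 0 0 255;0.003 0.0001 0 0 255;0.003 0.0001 0 0 255;0.003 0.0001 0 0 255;0.003 0.0001 0 0 255;0.002 0.0001 0 0 255;0.001 0 0 0 255")

```text
time: 16.1
tool_pos: [0.53, 0.0022, 0.0212]
tcp_rot: [-0.508, 0.492, 0.508, 0.492]
force: [-5.0, 3.1, 3.0]
finger_gap: 0.0002
```

Call:
apply_moves(deltas="0.001 0 0 0 255;0.001 0 0 0 255;0.001 0 0 0 255;0.001 0 0 0 255;0 0 0 0 255;0 0 0 0 255;0 0 0 0 255;0 0 0 0 255;0 0 0 0 255;0 0 0 0 255")

```text
time: 16.93
tool_pos: [0.5341, 0.0022, 0.0212]
tcp_rot: [-0.508, 0.492, 0.508, 0.492]
force: [-4.2, 2.5, 1.4]
finger_gap: -0.0001
```

Call:
apply_moves(deltas="0.001 0.0005 0 0 255;0.001 0 0 0 255;0.001 0 0 0 255;0.001 0 0 0 255;0.0005 0 0 0 255;0 0 0 0 255;0 0 0 0 255;0 0 0 0 255;0 0 0 0 255;0 0 0 0 255")

```text
time: 17.77
tool_pos: [0.5388, 0.0024, 0.0212]
tcp_rot: [0.508, -0.492, -0.508, -0.492]
force: [-4.1, 1.7, -0.9]
finger_gap: -0.0001
```

```bash
python3 - <<'E'
from h import *
s=sense();print(s['time'],s['tool_pos'],s['force'],s['moment'])
for n,(u0,v0) in {'scene':(205,160)}.items():
    save(n+'4',camera(n)); im=cv2.imread(f'pics/{n}4.png');k=10
    cv2.imwrite(f'pics/{n}4c.png',cv2.resize(im[v0:v0+58,u0:u0+75],None,fx=k,fy=k,interpolation=cv2.INTER_CUBIC))
E
```

```text
17.7667 [0.53877201 0.00236451 0.02118989] [-4.12792856  1.71713341 -0.90850087] [0.35471585 0.57130015 0.01562748]
```

View pics/scene4c.png

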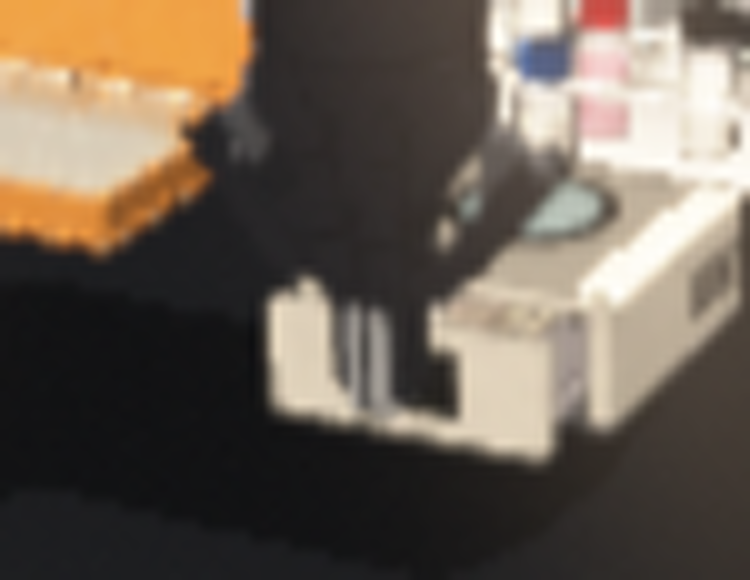

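Call:
apply_moves(deltas="0.0005 0 0 0 255;0.0005 0 0 0 255;0 0 0 0 255;0 0 0 0 255;0 0 0 0 255;0 0 0 0 255;0 0 0 0 255;0 0 0 0 255;0 0 0 0 255;0 0 0 0 255")

```text
time: 18.65
tool_pos: [0.5396, 0.0024, 0.0212]
tcp_rot: [-0.508, 0.492, 0.508, 0.492]
force: [-4.4, 1.8, -1.6]
finger_gap: 0.0001
```

Call:
apply_moves(deltas="0.0005 0 0 0 255;0.0005 0 0 0 255;0 0 0 0 255;0 0 0 0 255;0 0 0 0 255;0 0 0 0 255;0 0 0 0 255;0 0 0 0 255;0 0 0 0 255;0 0 0 0 255")

```text
time: 19.48
tool_pos: [0.5405, 0.0025, 0.0212]
tcp_rot: [-0.508, 0.492, 0.508, 0.492]
force: [-4.8, 0.8, -1.4]
finger_gap: 0.0
```

Call:
apply_moves(deltas="0.0005 0 0 0 255;0.0005 0 0 0 255;0 0 0 0 255;0 0 0 0 255;0 0 0 0 255;0 0 0 0 255;0 0 0 0 255;0 0 0 0 255;0 0 0 0 255;0 0 0 0 255")

```text
time: 20.32
tool_pos: [0.5416, 0.0025, 0.0212]
tcp_rot: [-0.508, 0.492, 0.508, 0.492]
force: [-4.1, 2.2, -2.4]
finger_gap: 0.0
```

Call:
apply_moves(deltas="0.0005 0 0 0 255;0.0005 0 0 0 255;0 0 0 0 255;0 0 0 0 255;0 0 0 0 255;0 0 0 0 255;0 0 0 0 255;0 0 0 0 255;0 0 0 0 255;0 0 0 0 255")

```text
time: 21.15
tool_pos: [0.542, 0.0025, 0.0212]
tcp_rot: [-0.508, 0.492, 0.508, 0.492]
force: [-6.8, 2.0, -0.6]
finger_gap: 0.0003
```

Call:
apply_moves(deltas="0.0003 0 0 0 255;0.0002 0 0 0 255;0 0 0 0 255;0 0 0 0 255;0 0 0 0 255;0 0 0 0 255;0 0 0 0 255;0 0 0 0 255;0 0 0 0 255;0 0 0 0 255")

```text
time: 21.98
tool_pos: [0.5421, 0.0025, 0.0212]
tcp_rot: [-0.508, 0.492, 0.508, 0.491]
force: [-8.3, 2.3, 1.3]
finger_gap: -0.0
```

The force climbs while the tool no longer advances: the springy stop has been reached, so the latch depth has been passed. I back off gently.

Call:
apply_moves(deltas="-0.001 0 0 0 255;-0.001 0 0 0 255;-0.001 0 0 0 255;-0.001 0 0 0 255;-0.001 0 0 0 255;-0.001 0 0 0 255;-0.001 0 0 0 255;-0.001 0 0 0 255;-0.001 0 0 0 255;0 0 0 0 255")

```text
time: 22.82
tool_pos: [0.5348, 0.0024, 0.0218]
tcp_rot: [0.508, -0.491, -0.508, -0.492]
force: [-0.1, 0.3, -0.0]
finger_gap: -0.0001
```

Call:
apply_moves(deltas="-0.003 0 0 0 255;-0.005 0 0 0 255;-0.01 0 0 0 255;-0.015 0 0 0 255;-0.02 0 0 0 255;-0.02 0 0.005 0 255;-0.02 0 0.015 0 255;-0.02 0 0.02 0 255;-0.01 0 0.02 0 255;0 0 0 0 255")

```text
time: 23.65
tool_pos: [0.4101, 0.0025, 0.0844]
tcp_rot: [0.509, -0.491, -0.507, -0.493]
force: [0.5, -0.1, 0.6]
finger_gap: -0.0001
```

```bash
python3 - <<'E'
from h import *
s=sense();print(s['time'],s['tool_pos'],s['force'],s['finger_gap'])
for n,(u0,v0) in {'scene':(205,160),'top':(205,165)}.items():
    save(n+'5',camera(n)); im=cv2.imread(f'pics/{n}5.png');k=10
    cv2.imwrite(f'pics/{n}5c.png',cv2.resize(im[v0:v0+58,u0:u0+75],None,fx=k,fy=k,interpolation=cv2.INTER_CUBIC))
E
```

```text
23.65 [0.41011483 0.00248272 0.08439844] [ 0.50812271 -0.08379363  0.64166652] -0.0001151225686966106
```

View pics/scene5c.png

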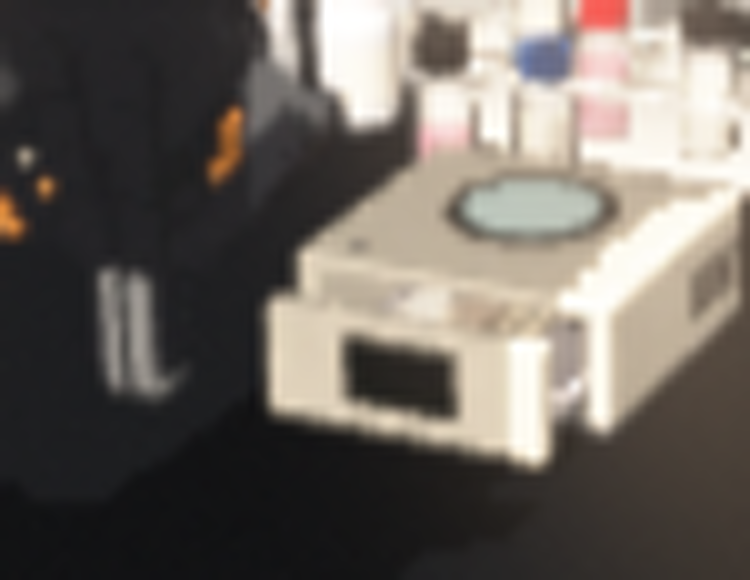

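View pics/top5.png

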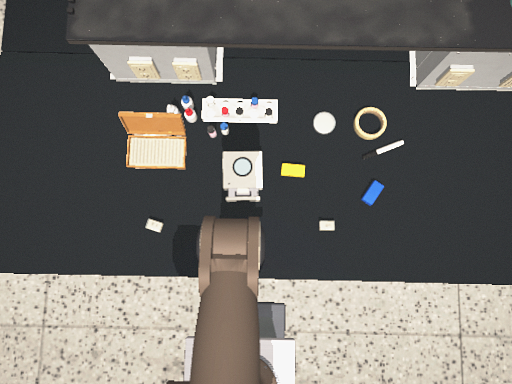

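Call:
apply_moves(deltas="-0.005 0 0.01 0 255;-0.005 0 0.01 0 255;0 0 0 0 255;0 0 0 0 255;0 0 0 0 255;0 0 0 0 255;0 0 0 0 255;0 0 0 0 255;0 0 0 0 255;0 0 0 0 255")

```text
time: 24.58
tool_pos: [0.4011, 0.0025, 0.1011]
tcp_rot: [-0.508, 0.492, 0.508, 0.492]
force: [-0.2, -0.4, -0.7]
finger_gap: -0.0003
```

```bash
python3 - <<'E'
from h import *
a=cv2.imread('pics/scene5.png');save('scene6',camera('scene'));b=cv2.imread('pics/scene6.png')
print('diff plate/reader',cv2.absdiff(a,b)[188:210,231:262].mean())
save('top6',camera('top'))
t0=cv2.imread('pics/top0.png');t6=cv2.imread('pics/top6.png')
for u,v in((154,225),(327,225),(292,170),(372,193)): print((u,v),cv2.absdiff(t0,t6)[v-12:v+12,u-14:u+14].max())
c=np.hstack([cv2.resize(i[v:v+45,u:u+60],None,fx=6,fy=8) for i,u,v in((t6,212,160),(b,220,175))]);cv2.imwrite('pics/c6.png',c)
E
```

```text
diff plate/reader 0.4232649071358749
(154, 225) 25
(327, 225) 14
(292, 170) 13
(372, 193) 14
```

View pics/c6.png

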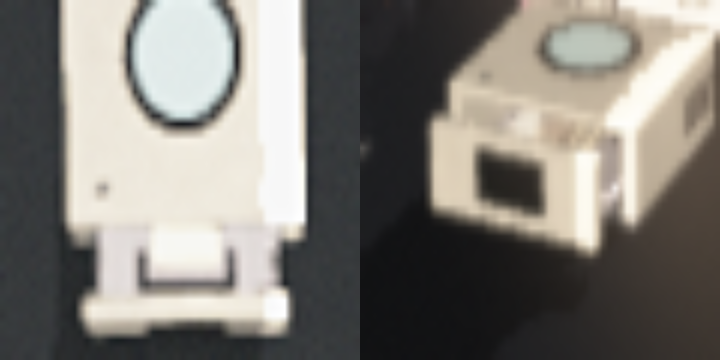

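The tray holds still, the block lies within the near rim of the nest, and the bystanders and look-alikes have not moved.

```bash
python3 -c "
from station import *
print(sign_off())"
```

```text
the job is handed in; nothing more can be done
None
```

The large clear resin block is in the tray's nest, and the tray is pushed in and held by its latch. I handed the job in at about 24.7 s.

- **Placing:** I gripped the clear block by its long faces, turned it into line with the tray and set it down until the nest's floor pushed back with about 6 N. The pictures then showed it flat inside the rim.
- **Pushing:** I pushed the pad with the closed fingers, the last stretch in steps of 1 mm or less. The force rose from about 4–5 N to 8.3 N along the push as the end stop was felt. That is the highest reading I took, under the 15 N limit, though forces are only reported at the end of each move call.
- **Last checks:** Two pictures taken about 1 s apart, with the arm clear, showed the tray not moving. The block still shows inside the near rim; its far end is hidden under the reader. The two smaller blocks and the yellow and blue look-alikes matched the first picture.
- **Disagreement:** The two cameras differed by about 3 mm on where the nest was along the push. I aimed between the two readings, and the block went in without catching the rim.

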